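# Seat the lint-filter cover over its hidden pin and hold it down

### The job

Pick up the filter cover by its rib and lower it into the channel of the filter housing, then work it along the channel until it drops over the locating pin hidden beneath it. Press it down firmly so that the sprung seal under it is squeezed nearly fully, and finish like that: still gripping the cover and pressing it down, without letting go. Leave the other things on the board where they are.

Things in the scene. Friction and masses are not known exactly. Their poses are not given: they have to be found in the camera images.
- cover: White plastic filter cover, 100 (x) x 80 (y) x 26 (z) mm plus a grip rib on top, 0.3 kg. Origin: centre of its underside, z up. It starts flat, rib up, on the wooden board over the washer (board top at z = 0.012). In the middle of its underside is a blind round socket 18 mm wide, 20 mm deep, chamfered 2 mm. A half turn about z makes no difference.
- cover_grip (a point): Middle of the cover's upright rib, 45 mm above its underside. The rib is 14 mm thick along the cover's x, 56 mm long along y and 38 mm tall (26 to 64 mm above the underside): pinch it across its thickness, closing along x. Same axes as the cover.
- housing: White plastic filter housing, fixed on the board: an open-topped, open-ended channel along its x, 150 mm long, 110 mm wide at the foot. Origin: centre of its underside (z = 0.012), z up. Side walls with inner faces at y = +/-43 mm leave 3 mm each side of the cover, whose x lies along the channel; their tops flare out from 36 to 44 mm height. Floor 6 mm thick.
- channel_mid (a point): Middle of the channel, 34 mm above the housing's underside, level with the tip of the one round steel pin upright in the floor: 14 mm thick, top 7 mm tapering to 6 mm. The pin stands at y = 0 and, differently each time, at x from -12 to +12 mm (not reported). Cover's underside above the housing's: 34 mm on the pin's tip, 20 mm dropped over it onto the seal, 14 mm fully pressed.
- seal (a joint): Travel of the sprung black rubber seal frame in the housing's floor, 84 x 72 mm, m: 0 = up (its top 20 mm above the housing's origin), 0.006 = fully squeezed. It takes about 5.5 N to start and 14.5 N (less the cover's own 3 N weight) to squeeze it fully; it springs back when let go.
- peg: Bystander: wooden clothes peg, 73 x 24 x 11 mm, on the board. Origin: centre of its underside.
- nail_brush: Bystander: purple nail brush, 85 x 30 x 23 mm, on the board. Origin: centre of its underside.
- tape_measure: Bystander: tape measure, 77 x 35 x 56 mm, at the back of the board. Origin: centre of its underside.
- soap: Bystander: bar of soap, 51 x 80 x 24 mm, at the back of the board. Origin: centre of its underside.
- thread_reel: Bystander: thread reel standing upright, 28 mm wide, 39 mm tall, at the back of the board. Origin: centre of its underside.

How it is judged:
By the outcome, as a careful person would: the job done as asked, in the order asked, and still so for the second after the job is handed in, while the arm keeps its last pose, push and grip.
It also fails if it takes over 51 s, if anything falls off the work surface, if the arm or the gripper's body presses on something with over 40 N, if the wrist force passes 120 N, or if a joint passes its speed limit or range.

### The arm

A 7-joint arm with a two-finger parallel gripper is mounted at the origin on a cart in front of the work surface, level with it; the furniture and walls round the work are solid. World frame = base frame: x ahead of the robot, y to its left, z up, the work surface at z = 0. Lengths are in m, angles in rad, forces in N, time in s.
With the tool pointing down it reaches from about 0.425 to 0.875 m from the base axis. Payload 4.7 kg.
Tool frame: the origin (TCP) lies between the finger pads; the fingertips stand 22 mm ahead of it and the grasp point (between the pads) lies 3 mm ahead of it; z points along the fingers, y is the line along which they close (so a half turn about z gives the same grasp; the last joint's range is limited). The gripper opens to 87 mm and grips with 3 to 60 N. Pads are 19 mm wide; open, the fingers measure 117 mm over their backs; the gripper's body (75 mm by 190 mm) begins 51 mm behind the grasp point.
Start: joints at [-1.232, 0.321, -0.07, 1.45, 0.023, 1.371, -0.057], TCP at [0.207, 0.616, 0.245] pointing down, gripper open.
Joint ranges: [-2.86, 2.86], [-0.3, 2.09], [-1.38, 1.24], [0.06, 2.45], [-1.56, 4.7], [0.09, 2.05], [-2.69, 2.69]. Speed limits (rad/s): [2.57, 2.57, 3.14, 3.14, 3.14, 3.14, 3.14].

### API

Orientations are given as a rotation vector (axis times angle).
In Python, from bench import ctrl gives the robot as it stands. The module is installed in compiled form; this text tells all that it offers.
- The arm moves only by the tool send_rows, never from a script. Its argument "motion" is a list of rows, each an object with "claw": the opening, from -1 (shut) to 1 (fully open); "slide": the shift along the tool's x, y, z in mm, a list of three; "delta_rot": the turn, a rotation vector about the tool's x, y, z in rad, a list of three. In form: [{"claw": claw, "slide": [x, y, z], "delta_rot": [ax, ay, az]}, ...]. A call has 1 to 5 rows; each row is the pose to reach, as a shift and turn from the pose commanded when the call began, along the tool's axes at that moment; what a row does not reach only later rows make up. A row lasts 1/10 s, in which the tool goes at most 50 mm and 8.59 degrees, less where a joint would pass 70% of its speed; a pose out of reach is approached as far as the arm can. A call with a gripper value outside its range is refused whole. The fingers move at their own pace and stop on an object; "grip_force" is the grip in N (left out, the last holds). Time passes only in rows, so rows that repeat a pose let the fingers close. It gives the time, the measured TCP pose, the force, the opening and the grip force at its end, in the units of the state.
- ctrl.get_state(): the state, without advancing time (a new reading comes with each control period).
- ctrl.get_image(name): name is "side" or "top"; returns a dict with "color" (384x512x3 uint8, blue, green, red), "fx", "fy", "cx", "cy" (pixels), "pose" (4x4, takes a point from camera to world coordinates). Camera axes: x right, y down, z forward; pixel columns grow to the right and rows downward; lengths in m; the calibration is good to about 2 mm. A picture is of the moment at which its call begins. There is no depth.
- ctrl.close_job(): hands the job in; it is judged then, once.
The state is a dict: "time": time; "joint_positions": joint angles; "qd": joint speeds; "joint_torque": joint torques, N m; "position": TCP position; "tool_rot": TCP orientation; "ft_force": force on the tool from outside, world axes, zero at the start; "torque": the same for the moment, N m; "grip_width": opening from 0.0 (shut) to 1.0 (fully open); "grip_force": force on a finger pad.
Only numpy, scipy, OpenCV 4.12 (cv2) and the standard library are available. Lean on these libraries where they do the work, as an engineer would, in place of code of your own. Each camera call takes 0.05 s, during which the arm holds its last target. There are 200 camera calls.

## Working session

There is one attempt and no reset: what is moved stays moved. The work goes in short steps, Python scripts to look and compute and a tool call to move; the robot and the scene stay as the last step left them, time stands still between calls to the robot, and variables do not carry over. Pictures are saved under pics/ and viewed, at most 10 in all, crops included, and the job is handed in when it is done.

Besides the shell and the picture viewer there is one more tool, called in YAML: its name, and indented under it one key for each argument. send_rows: Moves the arm, as the interface text tells. Its arguments: {"type":"object","properties":{"motion":{"type":"array","items":{"type":"object","properties":{"claw":{"type":"number"},"slide":{"type":"array","items":{"type":"number"}},"delta_rot":{"type":"array","items":{"type":"number"}}}}},"grip_force":{"type":"number"}},"required":["motion"]}

```bash
mkdir -p pics; python3 - <<'E'
from bench import ctrl
import cv2,numpy as np
s=ctrl.get_state();print({k:np.round(v,4) for k,v in s.items()})
for n in("top","side"):
    i=ctrl.get_image(n);cv2.imwrite(f"pics/{n}0.png",i["color"]);print(n,i["fx"],i["fy"],i["cx"],i["cy"],np.round(i["pose"],4).tolist())
E
```

```text
{'time': np.float64(0.0), 'joint_positions': array([-1.2319,  0.3218, -0.0701,  1.4517,  0.0226,  1.3708, -0.0569]), 'qd': array([-0.0022, -0.0005, -0.0003,  0.0001, -0.001 , -0.0001, -0.0007]), 'joint_torque': array([ 1.00000e-04, -4.91282e+01, -4.04000e-01, -3.12538e+01,
       -6.39000e-02,  4.37000e-02,  2.00000e-04]), 'position': array([0.2073, 0.6155, 0.2435]), 'tool_rot': array([-5.0780e-01, -3.1001e+00,  3.0000e-03]), 'ft_force': array([0.6694, 0.3995, 0.9733]), 'torque': array([ 0.0089, -0.0178,  0.042 ]), 'grip_force': np.float64(0.0), 'grip_width': np.float64(0.9988)}
top 489.67311579282926 489.67311579282926 261.4304355194627 194.87396371964692 [[0.0066, -0.9878, 0.1553, 0.478], [-1.0, -0.0064, 0.0015, -0.0092], [-0.0004, -0.1553, -0.9879, 0.9362], [0.0, 0.0, 0.0, 1.0]]
side 439.49583447792577 439.49583447792577 262.32617564981587 196.71751089346748 [[-0.9996, 0.0094, 0.0274, 0.5882], [-0.0217, 0.385, -0.9227, 0.854], [-0.0192, -0.9229, -0.3846, 0.4217], [0.0, 0.0, 0.0, 1.0]]
```

View pics/top0.png

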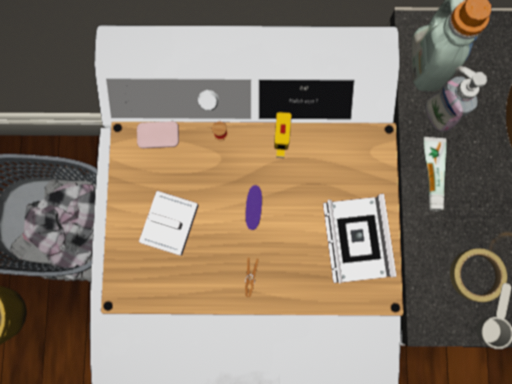

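View pics/side0.png

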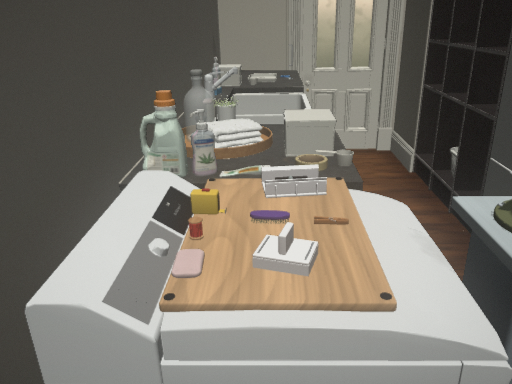

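Top view: the cover is at about (169,222) with its rib at (166,223), and the housing is at about (358,238) with the seal and pin near (357,236). The side view agrees: cover (286,253), housing (295,182). I'll enlarge both.

```bash
python3 - <<'E'
import cv2,numpy as np
a=cv2.imread("pics/top0.png");s=cv2.imread("pics/side0.png")
f=lambda im,x,y,w,h,k:cv2.resize(im[y:y+h,x:x+w],None,fx=k,fy=k,interpolation=cv2.INTER_CUBIC)
A=f(a,130,180,80,80,5);B=f(a,315,185,90,107,5)
H=560;pad=lambda m:cv2.copyMakeBorder(m,0,H-m.shape[0],0,0,0)
cv2.imwrite("pics/crop1.png",cv2.hconcat([f(a,130,180,80,80,4),f(a,315,185,100,100,4)[:320]]) if 0 else cv2.hconcat([pad(f(a,130,180,70,80,5)),pad(f(a,315,185,85,105,5))]))
E
```

```text
(no output)
```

View pics/crop1.png

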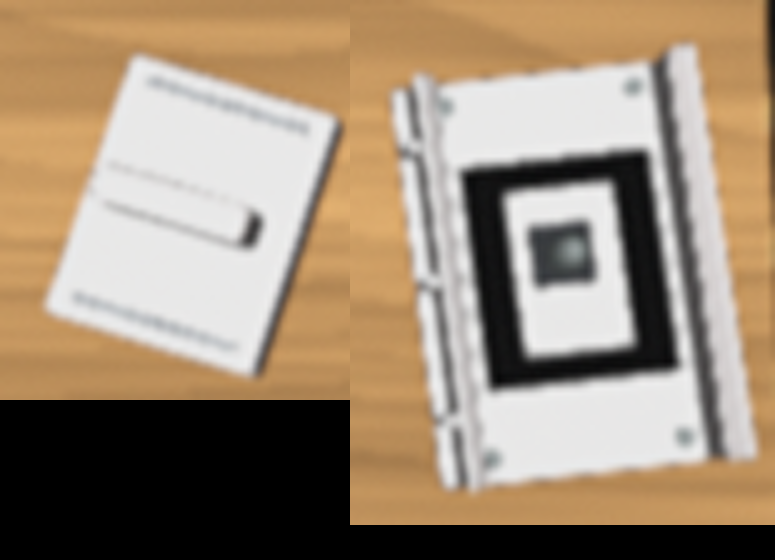

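```bash
cat > h.py <<'E'
import cv2,numpy as np
from bench import ctrl
def ray(i,px,z):
    P=i["pose"];px=np.atleast_2d(np.asarray(px,float))
    d=np.c_[(px[:,0]-i["cx"])/i["fx"],(px[:,1]-i["cy"])/i["fy"],np.ones(len(px))]@P[:3,:3].T
    return P[:3,3]+d*((z-P[2,3])/d[:,2])[:,None]
def big(mask,roi,n=1):
    x,y,w,h=roi;m=np.zeros_like(mask);m[y:y+h,x:x+w]=mask[y:y+h,x:x+w]
    c,_=cv2.findContours(m,cv2.RETR_EXTERNAL,cv2.CHAIN_APPROX_NONE)
    return max(c,key=cv2.contourArea)[:,0,:]
def rect(xy):  # centre, sides, angle of the long side mod pi
    c,s,_=r=cv2.minAreaRect((xy[:,:2]*1000).astype(np.float32));b=cv2.boxPoints(r)
    e=max((b[1]-b[0],b[2]-b[1]),key=np.linalg.norm)
    return np.round(c,1),np.round(s,1),round(np.degrees(np.arctan2(e[1],e[0]))%180,2)
E
python3 - <<'E'
from h import *
i=ctrl.get_image("top");c=i["color"];K=4
g=cv2.resize(c,None,fx=K,fy=K,interpolation=cv2.INTER_CUBIC)
hsv=cv2.cvtColor(g,cv2.COLOR_BGR2HSV)
white=((hsv[...,1]<50)&(hsv[...,2]>140)).astype(np.uint8)*255
black=(hsv[...,2]<60).astype(np.uint8)*255
up=lambda p:(np.array(p)+.5)/K-.5
R=lambda *r:[K*v for v in r]
print("cover",rect(ray(i,up(big(white,R(133,185,72,74))),.038)))
print("seal",rect(ray(i,up(big(black,R(335,210,50,60))),.032)))
o=lambda p:[(315+(a-350)/5-.4,185+b/5-.4) for a,b in p]
q=ray(i,o([(446,107),(633,87),(684,437),(490,460)]),.018)[:,:2]*1000
print("screws",q.round(1),q.mean(0))
print("pin tip",ray(i,o([(572,250)]),.046)*1000, "base square",ray(i,o([(562,253)]),.018)*1000)
rt=[(130+a/5-.4,180+b/5-.4) for a,b in [(103,165),(245,207),(240,245),(98,203)]]
print("rib top",rect(ray(i,rt,.076)))
E
```

```text
cover (array([567. , 163.8]), array([ 81.4, 100.8]), np.float32(163.06))
seal (array([ 540.2, -187. ]), array([79.1, 68. ]), np.float32(6.75))
screws [[ 602.  -144.9]
 [ 610.1 -215.8]
 [ 479.2 -231. ]
 [ 470.3 -159. ]] [ 540.38745097 -187.65512059]
pin tip [[ 546.04864892 -185.64519345   46.        ]] base square [[ 547.03968673 -187.42046323   18.        ]]
rib top (array([566.2, 163.8]), array([55.2, 13.3]), np.float32(74.0))
```

```bash
cat >> h.py <<'E'
from scipy.spatial.transform import Rotation as Ro
def goto(x,y,z,yaw):  # tool straight down, tool y at yaw deg; prints slide mm and turn from the measured pose
    s=ctrl.get_state();R=Ro.from_rotvec(s["tool_rot"]);a=np.radians(yaw)
    ty=[np.cos(a),np.sin(a),0];tz=[0,0,-1];T=Ro.from_matrix(np.c_[np.cross(ty,tz),ty,tz])
    print("t",s["time"],"pos",np.round(s["position"]*1000,1),"F",np.round(s["ft_force"],1),"grip",s["grip_width"]*87)
    print("slide",np.round(R.inv().apply(np.array([x,y,z])*1000-s["position"]*1000),1),"rot",np.round((R.inv()*T).as_rotvec(),3))
E
python3 -c "
from h import *
goto(.567,.1638,.145,-16.94)"
```

```text
t 0.15 pos [207.3 615.6 243.7] F [ 0.1 -1.6  0.4] grip 87.3324475919884
slide [-485.  -313.3   99.2] rot [-1.000e-03  1.000e-03  1.542e+00]
```

send_rows:
  motion:
    - {"claw":1,"slide":[-40,-26,8],"delta_rot":[0,0,0.13]}
    - {"claw":1,"slide":[-80,-52,16],"delta_rot":[0,0,0.26]}
    - {"claw":1,"slide":[-120,-78,24],"delta_rot":[0,0,0.39]}
    - {"claw":1,"slide":[-160,-104,32],"delta_rot":[0,0,0.52]}
    - {"claw":1,"slide":[-200,-130,40],"delta_rot":[0,0,0.65]}
  grip_force: 40

```text
time: 0.65
position: [0.3564, 0.4272, 0.2041]
tool_rot: [-1.479, -2.772, 0.0]
ft_force: [0.5, 0.3, 0.9]
grip_width: 0.998
grip_force: 0.0
```

```bash
python3 -c "
from h import *
goto(.567,.1638,.145,-16.94)"
```

```text
t 0.65 pos [356.4 427.2 204.1] F [0.5 0.3 0.9] grip 86.84714498727804
slide [-336.1   28.2   59.1] rot [-0.    -0.     0.886]
```

send_rows:
  motion:
    - {"claw":1,"slide":[-42,3.5,7],"delta_rot":[0,0,0.13]}
    - {"claw":1,"slide":[-84,7,14],"delta_rot":[0,0,0.26]}
    - {"claw":1,"slide":[-126,10.5,21],"delta_rot":[0,0,0.39]}
    - {"claw":1,"slide":[-168,14,28],"delta_rot":[0,0,0.52]}
    - {"claw":1,"slide":[-210,18,36],"delta_rot":[0,0,0.65]}

```text
time: 1.15
position: [0.489, 0.2639, 0.1684]
tool_rot: [-2.286, -2.155, -0.001]
ft_force: [0.1, 0.5, 0.1]
grip_width: 0.996
grip_force: 0.0
```

```bash
python3 -c "
from h import *
goto(.567,.1638,.145,-16.94)"
```

```text
t 1.15 pos [489.  263.9 168.4] F [0.1 0.5 0.1] grip 86.67679563304452
slide [-95.3  83.8  23.3] rot [ 0.    -0.     0.236]
```

send_rows:
  motion:
    - {"claw":1,"slide":[-30,26,7],"delta_rot":[0,0,0.1]}
    - {"claw":1,"slide":[-63,55,15],"delta_rot":[0,0,0.2]}
    - {"claw":1,"slide":[-95.3,83.8,23.3],"delta_rot":[0,0,0.236]}
    - {"claw":1,"slide":[-95.3,83.8,23.3],"delta_rot":[0,0,0.236]}

```text
time: 1.55
position: [0.5695, 0.1576, 0.1441]
tool_rot: [2.526, 1.861, -0.004]
ft_force: [0.0, -0.5, 0.9]
grip_width: 1.002
grip_force: 0.0
```

```bash
python3 -c "
from h import *
goto(.567,.1638,.064,-16.94)"
```

```text
t 1.55 pos [569.5 157.6 144.1] F [ 0.  -0.5  0.9] grip 87.21617368489893
slide [ 5.6 -4.4 80.1] rot [ 0.002  0.005 -0.005]
```

send_rows:
  motion:
    - {"claw":1,"slide":[5.6,-4.4,20],"delta_rot":[0.002,0.005,-0.005]}
    - {"claw":1,"slide":[5.6,-4.4,40],"delta_rot":[0.002,0.005,-0.005]}
    - {"claw":1,"slide":[5.6,-4.4,60],"delta_rot":[0.002,0.005,-0.005]}
    - {"claw":1,"slide":[5.6,-4.4,75],"delta_rot":[0.002,0.005,-0.005]}
    - {"claw":1,"slide":[5.6,-4.4,75],"delta_rot":[0.002,0.005,-0.005]}

```text
time: 2.05
position: [0.5622, 0.172, 0.0679]
tool_rot: [-2.509, -1.881, 0.003]
ft_force: [-0.6, -0.5, 0.7]
grip_width: 1.0
grip_force: 0.0
```

```bash
python3 -c "
from h import *
goto(.567,.1638,.064,-16.94)"
```

```text
t 2.05 pos [562.2 172.   67.9] F [-0.6 -0.5  0.7] grip 86.98032334325177
slide [-6.5  6.9  3.8] rot [-0.006 -0.002  0.011]
```

send_rows:
  motion:
    - {"claw":1,"slide":[-6.5,7,3],"delta_rot":[0,0,0.01]}
    - {"claw":1,"slide":[-6.5,7,3],"delta_rot":[0,0,0.01]}
    - {"claw":1,"slide":[-6.5,7,3],"delta_rot":[0,0,0.01]}

```text
time: 2.35
position: [0.57, 0.1636, 0.0682]
tool_rot: [-2.522, -1.867, -0.007]
ft_force: [-0.5, -0.2, 0.4]
grip_width: 1.0
grip_force: 0.0
```

```bash
python3 -c "
from h import *
goto(.567,.1638,.064,-16.94)"
```

```text
t 2.35 pos [570.  163.6  68.2] F [-0.5 -0.2  0.4] grip 86.9623448487177
slide [-0.7 -3.   4.2] rot [-0.001 -0.006 -0.001]
```

send_rows:
  motion:
    - {"claw":1,"slide":[0,-2,3],"delta_rot":[0,0,0]}
    - {"claw":1,"slide":[0,-2,3],"delta_rot":[0,0,0]}
    - {"claw":1,"slide":[0,-2,3],"delta_rot":[0,0,0]}

```text
time: 2.65
position: [0.567, 0.165, 0.0643]
tool_rot: [-2.519, -1.869, -0.005]
ft_force: [-0.5, 0.0, -0.8]
grip_width: 0.999
grip_force: 0.0
```

```bash
python3 -c "
from h import *
goto(.567,.1638,.064,-16.94)
i=ctrl.get_image('side');cv2.imwrite('pics/s1.png',cv2.resize(i['color'][150:310,180:400],None,fx=3,fy=3,interpolation=cv2.INTER_CUBIC))
goto(.567,.1638,.064,-16.94)"
```

```text
t 2.65 pos [567.  165.   64.3] F [-0.5  0.  -0.8] grip 86.88689152981631
slide [-1.1  0.3  0.3] rot [-0.002 -0.005  0.001]
t 2.7 pos [567.2 164.9  64.4] F [ 0.5 -0.6 -0.6] grip 87.22119383127684
slide [-1.1  0.2  0.4] rot [-0.002 -0.005  0.001]
```

View pics/s1.png

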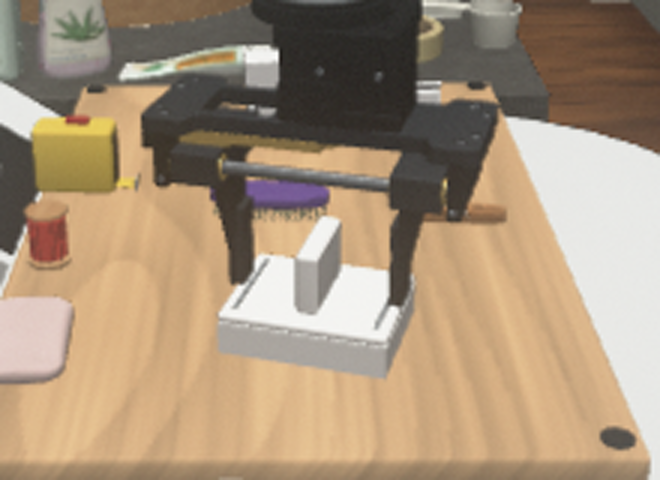

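The fingers straddle the rib (crop 318,265) and the tips are just above the cover's top. Now I'll close.

send_rows:
  motion:
    - {"claw":-1,"slide":[0,0,0],"delta_rot":[0,0,0]}
    - {"claw":-1,"slide":[0,0,0],"delta_rot":[0,0,0]}
    - {"claw":-1,"slide":[0,0,0],"delta_rot":[0,0,0]}
    - {"claw":-1,"slide":[0,0,0],"delta_rot":[0,0,0]}
    - {"claw":-1,"slide":[0,0,0],"delta_rot":[0,0,0]}
  grip_force: 45

```text
time: 3.2
position: [0.5672, 0.1646, 0.0642]
tool_rot: [-2.52, -1.868, -0.004]
ft_force: [-0.9, 0.0, 0.3]
grip_width: 0.628
grip_force: 0.0
```

send_rows:
  motion:
    - {"claw":-1,"slide":[0,0,0],"delta_rot":[0,0,0]}
    - {"claw":-1,"slide":[0,0,0],"delta_rot":[0,0,0]}
    - {"claw":-1,"slide":[0,0,0],"delta_rot":[0,0,0]}
    - {"claw":-1,"slide":[0,0,0],"delta_rot":[0,0,0]}
    - {"claw":-1,"slide":[0,0,0],"delta_rot":[0,0,0]}

```text
time: 3.7
position: [0.5672, 0.1647, 0.0642]
tool_rot: [-2.52, -1.868, -0.005]
ft_force: [0.7, -0.2, -0.4]
grip_width: 0.167
grip_force: 0.0
```

send_rows:
  motion:
    - {"claw":-1,"slide":[0,0,0],"delta_rot":[0,0,0]}
    - {"claw":-1,"slide":[0,0,0],"delta_rot":[0,0,0]}
    - {"claw":-1,"slide":[0,0,0],"delta_rot":[0,0,0]}

```text
time: 4.0
position: [0.5673, 0.1646, 0.0642]
tool_rot: [-2.52, -1.868, -0.005]
ft_force: [0.7, 0.2, -1.6]
grip_width: 0.153
grip_force: 45.0
```

send_rows:
  motion:
    - {"claw":-1,"slide":[0,0,-15],"delta_rot":[0,0,0]}
    - {"claw":-1,"slide":[0,0,-40],"delta_rot":[0,0,0]}
    - {"claw":-1,"slide":[0,0,-65],"delta_rot":[0,0,0]}
    - {"claw":-1,"slide":[0,0,-85],"delta_rot":[0,0,0]}
    - {"claw":-1,"slide":[0,0,-85],"delta_rot":[0,0,0]}

```text
time: 4.5
position: [0.5692, 0.1647, 0.1529]
tool_rot: [-2.521, -1.869, -0.014]
ft_force: [1.5, 0.1, -3.0]
grip_width: 0.155
grip_force: 45.0
```

```bash
python3 -c "
from h import *
goto(.5405,-.1873,.150,6.6)"
```

```text
t 4.5 pos [569.2 164.7 152.9] F [ 1.5  0.1 -3. ] grip 13.493577463993322
slide [-345.1   75.    -0. ] rot [ 0.004 -0.008 -0.41 ]
```

send_rows:
  motion:
    - {"claw":-1,"slide":[-35,7,0],"delta_rot":[0,0,-0.04]}
    - {"claw":-1,"slide":[-75,15,0],"delta_rot":[0,0,-0.08]}
    - {"claw":-1,"slide":[-115,23,0],"delta_rot":[0,0,-0.12]}
    - {"claw":-1,"slide":[-155,32,0],"delta_rot":[0,0,-0.17]}
    - {"claw":-1,"slide":[-195,40,0],"delta_rot":[0,0,-0.22]}

```text
time: 5.0
position: [0.5476, -0.0355, 0.1471]
tool_rot: [-2.297, -2.135, -0.003]
ft_force: [0.6, -0.1, -4.0]
grip_width: 0.161
grip_force: 45.0
```

```bash
python3 -c "
from h import *
goto(.5324,-.1873,.150,6.6)"
```

```text
t 5.0 pos [547.6 -35.5 147.1] F [ 0.6 -0.1 -4. ] grip 14.044880040144054
slide [-152.5   -4.1   -3.7] rot [-0.002 -0.005 -0.188]
```

send_rows:
  motion:
    - {"claw":-1,"slide":[-40,-1,-1],"delta_rot":[0,0,-0.05]}
    - {"claw":-1,"slide":[-80,-2,-2],"delta_rot":[0,0,-0.1]}
    - {"claw":-1,"slide":[-115,-3,-3],"delta_rot":[0,0,-0.15]}
    - {"claw":-1,"slide":[-140,-4,-3],"delta_rot":[0,0,-0.18]}
    - {"claw":-1,"slide":[-140,-4,-3],"delta_rot":[0,0,-0.18]}

```text
time: 5.5
position: [0.532, -0.1787, 0.1496]
tool_rot: [-2.108, -2.325, -0.001]
ft_force: [0.3, -0.4, -3.4]
grip_width: 0.157
grip_force: 45.0
```

```bash
python3 -c "
from h import *
goto(.5324,-.1873,.150,6.6)"
```

```text
t 5.5 pos [ 532.  -178.7  149.6] F [ 0.3 -0.4 -3.4] grip 13.660940366274096
slide [-8.6 -0.5 -0.4] rot [-0.002 -0.003 -0.017]
```

send_rows:
  motion:
    - {"claw":-1,"slide":[-8,0,0],"delta_rot":[0,0,-0.017]}
    - {"claw":-1,"slide":[-8,0,0],"delta_rot":[0,0,-0.017]}
    - {"claw":-1,"slide":[-8,0,0],"delta_rot":[0,0,-0.017]}
    - {"claw":-1,"slide":[-8,0,0],"delta_rot":[0,0,-0.017]}

```text
time: 5.9
position: [0.5351, -0.1802, 0.15]
tool_rot: [-2.078, -2.35, -0.006]
ft_force: [-0.7, 0.3, -2.5]
grip_width: 0.154
grip_force: 45.0
```

```bash
python3 -c "
from h import *
goto(.5324,-.1873,.115,6.6)
i=ctrl.get_image('side')
cv2.imwrite('pics/s2.png',cv2.resize(i['color'][80:230,190:390],None,fx=3.5,fy=3.5,interpolation=cv2.INTER_CUBIC))
"
```

```text
t 5.9 pos [ 535.1 -180.2  150. ] F [-0.7  0.3 -2.5] grip 13.41883676889426
slide [-7.  -3.5 34.9] rot [-0.    -0.006  0.008]
```

View pics/s2.png

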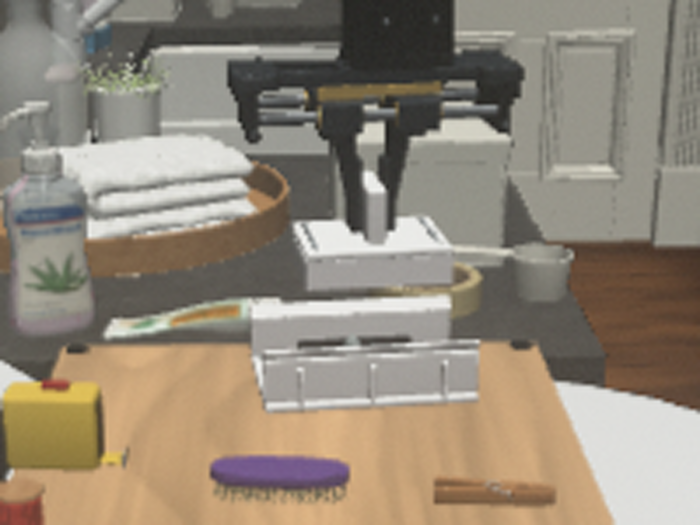

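The cover hangs level above the channel, at crop (378,250), with its long side along the channel. I'll correct, lower to just above the walls and settle.

send_rows:
  motion:
    - {"claw":-1,"slide":[-6,-3,10],"delta_rot":[0,0,0.004]}
    - {"claw":-1,"slide":[-6,-3,20],"delta_rot":[0,0,0.004]}
    - {"claw":-1,"slide":[-6,-3,30],"delta_rot":[0,0,0.004]}
    - {"claw":-1,"slide":[-6,-3,34],"delta_rot":[0,0,0.004]}
    - {"claw":-1,"slide":[-6,-3,34],"delta_rot":[0,0,0.004]}

```text
time: 6.45
position: [0.5322, -0.1871, 0.1151]
tool_rot: [-2.083, -2.344, -0.004]
ft_force: [-0.9, -0.4, -3.1]
grip_width: 0.159
grip_force: 45.0
```

send_rows:
  motion:
    - {"claw":-1,"slide":[0,0,0],"delta_rot":[0,0,0]}
    - {"claw":-1,"slide":[0,0,0],"delta_rot":[0,0,0]}
    - {"claw":-1,"slide":[0,0,0],"delta_rot":[0,0,0]}

```text
time: 6.75
position: [0.5333, -0.1875, 0.1168]
tool_rot: [-2.084, -2.346, -0.007]
ft_force: [-0.1, 0.2, -3.3]
grip_width: 0.158
grip_force: 45.0
```

```bash
python3 -c "
from h import *
goto(.5324,-.1873,.115,6.6)
"
```

```text
t 6.75 pos [ 533.3 -187.5  116.8] F [-0.1  0.2 -3.3] grip 13.715422493848331
slide [ 0.3 -0.9  1.8] rot [ 0.001 -0.005  0.003]
```

send_rows:
  motion:
    - {"claw":-1,"slide":[0,0,4],"delta_rot":[0,-0.003,0.003]}
    - {"claw":-1,"slide":[0,0,8],"delta_rot":[0,-0.004,0.003]}
    - {"claw":-1,"slide":[0,0,12],"delta_rot":[0,-0.004,0.003]}
    - {"claw":-1,"slide":[0,0,15],"delta_rot":[0,-0.004,0.003]}
    - {"claw":-1,"slide":[0,0,15],"delta_rot":[0,-0.004,0.003]}

```text
time: 7.25
position: [0.5325, -0.1872, 0.1006]
tool_rot: [-2.089, -2.344, -0.001]
ft_force: [-0.3, -0.3, -3.1]
grip_width: 0.157
grip_force: 45.0
```

send_rows:
  motion:
    - {"claw":-1,"slide":[0,0,1],"delta_rot":[0,0,0]}
    - {"claw":-1,"slide":[0,0,2],"delta_rot":[0,0,0]}
    - {"claw":-1,"slide":[0,0,3],"delta_rot":[0,0,0]}
    - {"claw":-1,"slide":[0,0,3],"delta_rot":[0,0,0]}

```text
time: 7.65
position: [0.5329, -0.1873, 0.0983]
tool_rot: [-2.089, -2.345, -0.002]
ft_force: [0.1, -0.2, -4.0]
grip_width: 0.158
grip_force: 45.0
```

send_rows:
  motion:
    - {"claw":-1,"slide":[0,0,1],"delta_rot":[0,0,0]}
    - {"claw":-1,"slide":[0,0,2],"delta_rot":[0,0,0]}
    - {"claw":-1,"slide":[0,0,2.5],"delta_rot":[0,0,0]}
    - {"claw":-1,"slide":[0,0,2.5],"delta_rot":[0,0,0]}

```text
time: 8.05
position: [0.5331, -0.1875, 0.0979]
tool_rot: [-2.09, -2.344, -0.003]
ft_force: [-5.8, 1.7, 10.4]
grip_width: 0.155
grip_force: 45.0
```

Resting on the pin tip at the expected height. I'll ease off slightly and slide along +x of the channel.

send_rows:
  motion:
    - {"claw":-1,"slide":[0,0,-1],"delta_rot":[0,0,0]}
    - {"claw":-1,"slide":[0,1.5,-1],"delta_rot":[0,0,0]}
    - {"claw":-1,"slide":[0,3,-1],"delta_rot":[0,0,0]}
    - {"claw":-1,"slide":[0,4,-1],"delta_rot":[0,0,0]}
    - {"claw":-1,"slide":[0,4,-1],"delta_rot":[0,0,0]}

```text
time: 8.55
position: [0.5357, -0.1876, 0.0979]
tool_rot: [-2.089, -2.343, 0.001]
ft_force: [-6.5, 0.5, 9.7]
grip_width: 0.153
grip_force: 45.0
```

send_rows:
  motion:
    - {"claw":-1,"slide":[0,1,0],"delta_rot":[0,0,0]}
    - {"claw":-1,"slide":[0,2,0],"delta_rot":[0,0,0]}
    - {"claw":-1,"slide":[0,3,0],"delta_rot":[0,0,0]}
    - {"claw":-1,"slide":[0,4,0],"delta_rot":[0,0,0]}
    - {"claw":-1,"slide":[0,4,0],"delta_rot":[0,0,0]}

```text
time: 9.05
position: [0.5411, -0.1868, 0.0969]
tool_rot: [2.091, 2.345, 0.002]
ft_force: [0.6, -0.8, -3.4]
grip_width: 0.156
grip_force: 45.0
```

The force vanished, so the tip is entering the socket. I'll centre over the pin as measured in the image.

send_rows:
  motion:
    - {"claw":-1,"slide":[0,1.5,0],"delta_rot":[0,0,0]}
    - {"claw":-1,"slide":[0,3,0],"delta_rot":[0,0,0]}
    - {"claw":-1,"slide":[0,4.5,0],"delta_rot":[0,0,0]}
    - {"claw":-1,"slide":[0,5,0],"delta_rot":[0,0,0]}
    - {"claw":-1,"slide":[0,5,0],"delta_rot":[0,0,0]}

```text
time: 9.55
position: [0.5459, -0.1857, 0.0967]
tool_rot: [-2.089, -2.345, -0.001]
ft_force: [0.1, 0.2, -3.6]
grip_width: 0.16
grip_force: 45.0
```

send_rows:
  motion:
    - {"claw":-1,"slide":[0,0,1],"delta_rot":[0,0,0]}
    - {"claw":-1,"slide":[0,0,2],"delta_rot":[0,0,0]}
    - {"claw":-1,"slide":[0,0,3],"delta_rot":[0,0,0]}
    - {"claw":-1,"slide":[0,0,4],"delta_rot":[0,0,0]}
    - {"claw":-1,"slide":[0,0,4],"delta_rot":[0,0,0]}

```text
time: 10.05
position: [0.5457, -0.1858, 0.0927]
tool_rot: [-2.089, -2.345, -0.001]
ft_force: [0.5, 0.0, -3.3]
grip_width: 0.159
grip_force: 45.0
```

```bash
python3 -c "
from h import *
goto(.5465,-.1857,.084,6.6)
"
```

```text
t 10.05 pos [ 545.7 -185.8   92.7] F [ 0.5  0.  -3.3] grip 13.821402344499745
slide [-0.   0.8  8.7] rot [-0.    -0.002 -0.   ]
```

Dropping over the pin freely. Next: down onto the seal.

send_rows:
  motion:
    - {"claw":-1,"slide":[0,0,1.5],"delta_rot":[0,0,0]}
    - {"claw":-1,"slide":[0,0,3],"delta_rot":[0,0,0]}
    - {"claw":-1,"slide":[0,0,4.5],"delta_rot":[0,0,0]}
    - {"claw":-1,"slide":[0,0,6],"delta_rot":[0,0,0]}
    - {"claw":-1,"slide":[0,0,6],"delta_rot":[0,0,0]}

```text
time: 10.55
position: [0.5457, -0.1857, 0.0866]
tool_rot: [-2.089, -2.344, -0.001]
ft_force: [-0.2, -0.4, -2.8]
grip_width: 0.16
grip_force: 45.0
```

send_rows:
  motion:
    - {"claw":-1,"slide":[0,0,1],"delta_rot":[0,0,0]}
    - {"claw":-1,"slide":[0,0,2],"delta_rot":[0,0,0]}
    - {"claw":-1,"slide":[0,0,3],"delta_rot":[0,0,0]}
    - {"claw":-1,"slide":[0,0,4],"delta_rot":[0,0,0]}
    - {"claw":-1,"slide":[0,0,4],"delta_rot":[0,0,0]}

```text
time: 11.05
position: [0.546, -0.1859, 0.0834]
tool_rot: [-2.09, -2.345, -0.002]
ft_force: [-2.1, 0.9, 2.8]
grip_width: 0.154
grip_force: 45.0
```

send_rows:
  motion:
    - {"claw":-1,"slide":[0,0,1],"delta_rot":[0,0,0]}
    - {"claw":-1,"slide":[0,0,2],"delta_rot":[0,0,0]}
    - {"claw":-1,"slide":[0,0,3],"delta_rot":[0,0,0]}
    - {"claw":-1,"slide":[0,0,4],"delta_rot":[0,0,0]}
    - {"claw":-1,"slide":[0,0,4],"delta_rot":[0,0,0]}

```text
time: 11.55
position: [0.546, -0.1859, 0.0797]
tool_rot: [-2.09, -2.345, -0.002]
ft_force: [-3.7, 0.7, 7.8]
grip_width: 0.154
grip_force: 45.0
```

send_rows:
  motion:
    - {"claw":-1,"slide":[0,0,1],"delta_rot":[0,0,0]}
    - {"claw":-1,"slide":[0,0,2],"delta_rot":[0,0,0]}
    - {"claw":-1,"slide":[0,0,3],"delta_rot":[0,0,0]}
    - {"claw":-1,"slide":[0,0,3],"delta_rot":[0,0,0]}

```text
time: 11.95
position: [0.5461, -0.186, 0.0782]
tool_rot: [-2.09, -2.344, -0.004]
ft_force: [-6.8, 2.5, 17.4]
grip_width: 0.156
grip_force: 45.0
```

At the expected fully pressed height (0.078) with 17 N. I'll hold briefly, then check by eye.

send_rows:
  motion:
    - {"claw":-1,"slide":[0,0,0.3],"delta_rot":[0,0,0]}
    - {"claw":-1,"slide":[0,0,0.3],"delta_rot":[0,0,0]}
    - {"claw":-1,"slide":[0,0,0.3],"delta_rot":[0,0,0]}
    - {"claw":-1,"slide":[0,0,0.3],"delta_rot":[0,0,0]}
    - {"claw":-1,"slide":[0,0,0.3],"delta_rot":[0,0,0]}

```text
time: 12.45
position: [0.5461, -0.186, 0.0782]
tool_rot: [-2.09, -2.344, -0.004]
ft_force: [-7.9, 2.6, 18.5]
grip_width: 0.156
grip_force: 45.0
```

```bash
python3 -c "
from h import *
goto(.5465,-.1857,.078,6.6)
i=ctrl.get_image('side')
cv2.imwrite('pics/s3.png',cv2.resize(i['color'][80:240,190:390],None,fx=3.5,fy=3.5,interpolation=cv2.INTER_CUBIC))
"
```

```text
t 12.45 pos [ 546.1 -186.    78.2] F [-7.9  2.6 18.5] grip 13.547490884162706
slide [0.3 0.4 0.2] rot [ 0.001 -0.002 -0.   ]
```

View pics/s3.png

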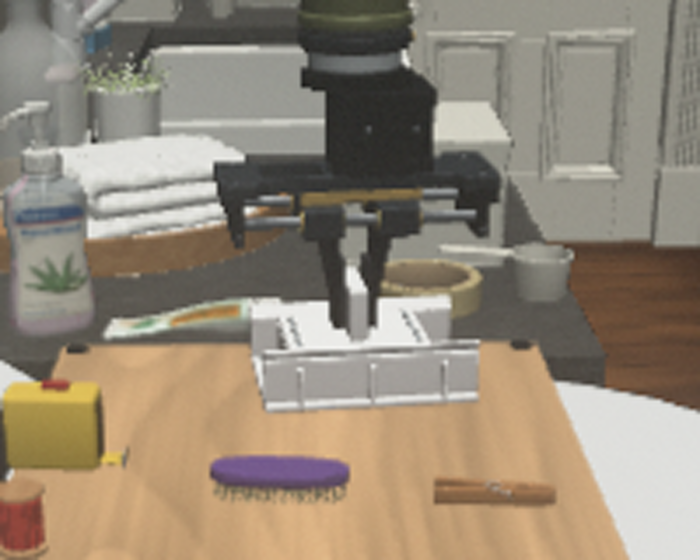

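The cover sits level in the channel, at crop (360,335), with its top below the wall tops. It is still gripped and steady, and the bystanders have not moved.

```bash
python3 -c "
from bench import ctrl
print(ctrl.close_job())"
```

```text
the job is handed in; nothing more can be done
None
```

The cover is in the channel, dropped over the pin and pressed down to the full-squeeze height with about 18 N, still gripped, with the other things where they were; I handed it in at about 12.5 s and no verdict came back.

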